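# Jack up the frame warmer and hold it

## Robot

A 6-joint arm with a two-finger parallel gripper is mounted at the origin on the work surface. World frame = base frame: x ahead of the robot, y to its left, z up, the work surface at z = 0. Lengths are in m, angles in rad, forces in N, time in s.
With the tool pointing down it reaches from about 0.375 to 0.975 m from the base axis. Payload 3.8 kg.
Tool frame: the origin (TCP) lies on the mounting face of the last link; the fingertips stand 173 mm ahead of it and the grasp point (between the pads) lies 155 mm ahead of it; z points along the fingers, y is the line along which they close (so a half turn about z gives the same grasp; the last joint's range is limited). The gripper opens to 85 mm and grips with 20 to 120 N. Pads are 22 mm wide; open, the fingers measure 114 mm over their backs; the gripper's body (76 mm by 85 mm) begins 54 mm behind the grasp point. The pads swing forward as they close: fully open they stand 13 mm farther back than shut.
Start: joints at [1.265, 0.264, 1.604, -0, 1.274, -0.037], TCP at [0.179, 0.651, 0.405] pointing down, gripper open.
Joint ranges: [-2.63, 2.63], [-0.94, 2.18], [0.31, 2.57], [-1.31, 4.45], [0, 2.66], [-2.55, 2.55]. Speed limits (rad/s): [2.57, 2.57, 3.14, 3.14, 3.14, 3.14].

## Interface

Orientations are given as a rotation vector (axis times angle).
In Python, from workcell import bot gives the robot as it stands.
- The arm moves only by the tool drive_tool, never from a script. Its argument "increments" is a list of rows, each an object with "delta_pos": the shift along the tool's x, y, z in mm, a list of three; "turn": the turn about the tool's z in rad; "jaw": the opening, from -1 (shut) to 1 (fully open). A call has 1 to 8 rows; each row shifts and turns the commanded pose from where the row before left it, along the tool's axes as they then stand; what a row does not reach is not made up. A row lasts 1/12 s, in which the tool goes at most 41.7 mm and 7.16 degrees, less where a joint would pass 70% of its speed; a pose out of reach is approached as far as the arm can. A call is refused whole if a number of a shift passes 41.7 or a number of a turn 0.125, either way. A call with a gripper value outside its range is refused whole. The fingers move at their own pace and stop on an object; "grip_force" is the grip in N (left out, the last holds). Time passes only in rows, so rows that do not move let the fingers close. It gives the time, the measured TCP pose, the force, the opening and the grip force at its end, in the units of the state.
- bot.read_state(): the state, without advancing time (a new reading comes with each control period).
- bot.read_camera(name): name is "scene" or "top" or "wrist"; returns a dict with "pixels" (480x640x3 uint8, red, green, blue), "fovy" (degrees; the focal length in pixels is half the picture's height over the tangent of half this angle, whatever the lens; pixels are square), "cx", "cy" (the principal point, pixels), "camera_from_world" (4x4, takes a point from world to camera coordinates); the wrist camera has in their place "hand_eye" (4x4, takes a point from camera to tool coordinates, whose origin is the TCP and whose axes are the flange's). Camera axes: x right, y down, z forward; pixel columns grow to the right and rows downward; lengths in m; the calibration is good to about 2 mm. A picture is of the moment at which its call begins: read the wrist's pose just before it. There is no depth.
- bot.finish_job(): hands the job in; it is judged then, once.
The state is a dict: "time": time; "q": joint angles; "joint_vel": joint speeds; "joint_torque": joint torques, N m; "tool_pos": TCP position; "tcp_rot": TCP orientation; "wrist_force": force on the tool from outside, world axes, zero at the start; "torque": the same for the moment, N m; "width": opening from 0.0 (shut) to 1.0 (fully open); "grip_force": force on a finger pad.
Only numpy, scipy, OpenCV 4.12 (cv2) and the standard library are available. Lean on these libraries where they do the work, as an engineer would, in place of code of your own. Each camera call takes 0.05 s, during which the arm holds its last target. There are 200 camera calls.

## Task

The frame warmer's front feet stick to the worktop: set the little lever jack on the worktop with its saddle centred under the warmer's marked lift pad, pump the handle fully down once to free the feet and let it come all the way up again. Then press the handle fully down a second time and keep holding it: the program finishes while the gripper holds the handle down and the jack alone carries the warmer's front. Lift nowhere but at the lift pad, and leave the bottle, the tin and the screwdriver where they are.

Things in the scene. Friction and masses are not known exactly. Their poses are not given: they have to be found in the camera images.
- jack_grip (a point): Loose lever jack, 0.74 kg: middle of its upright aluminium tower (30 mm long, 36 mm wide: grip across the width; top at 72 mm), 50 mm above the jack's underside. x runs along the jack to its saddle end, y across, z up. Its steel base plate, 56 mm wide, 8 mm thick, reaches 108 mm ahead of and 138 mm behind this point. The handle slopes up behind the tower, below 100 mm.
- saddle_top (a point): Centre of the top of the jack's saddle, a flat steel disc 32 mm across on the jack's centre line, 90 mm ahead of the tower's middle. With the handle up its top is 32 mm above the jack's underside; it rises 44 mm per radian of handle travel, 22 mm in all, and sinks back with the handle. Axes as the jack's.
- handle_pad (a point): Centre of the upper face of the paddle (40 x 36 x 8 mm) ending the jack's pump handle, 105 mm from a pivot that lies 28 mm behind the tower's middle, 50 mm above the underside. Up, the handle slopes 0.36 rad above level; pressed from above, the paddle sinks 51 mm to 0.14 rad below level. Sprung: rises by itself. Fully down needs about 3 N, 9 to 17 N under the warmer's load.
- jack_handle (a joint): Angle of the jack's pump handle: 0 is all the way up (at rest), 0.5 rad is against the lower stop, fully down.
- lift_pad (a point): Centre of the underside of the lift pad, a rubber disc 30 mm across under the warmer's front lip, 38 mm above the worktop; marked by the only round steel boss (26 mm, 8 mm high) on top of the lip. Lip: dark flange, underside at 44 mm, edge 28 mm in front of the pad's centre; the warmer's front wall 28 mm behind. x points into the warmer, square to its front (slide the jack in along it), z up.
- warmer (a joint): Tilt of the frame warmer (cream box 232 x 260 x 124 mm, black top and hood, about 4 kg) about its fixed rear bracket: 0 standing on its feet, positive with the front raised. Lift pad 262 mm from the hinge; lip from 80 mm right to 180 mm left of the pad, seen looking into the warmer. A full stroke raises it to about 0.06 rad; it sinks back by its weight.
- spray: Bystander: aluminium bottle with a black cap, 56 mm across, 150 mm high; origin at the centre of its underside.
- tin: Bystander: open steel tin 90 x 60 x 22 mm; origin at the centre of its underside.
- driver: Bystander: screwdriver about 160 mm long lying on the worktop.

How it is judged:
By the outcome, as a careful person would: the job done as asked, in the order asked, and still so for the second after the job is handed in, while the arm keeps its last pose, push and grip.
It also fails if it takes over 61 s, if anything falls off the work surface, if the arm or the gripper's body presses on something with over 40 N, if the wrist force passes 120 N, or if a joint passes its speed limit or range.

## Working session

There is one attempt and no reset: what is moved stays moved. The work goes in short steps, Python scripts to look and compute and a tool call to move; the robot and the scene stay as the last step left them, time stands still between calls to the robot, and variables do not carry over. Pictures are saved under pics/ and viewed, at most 10 in all, crops included, and the job is handed in when it is done.

Besides the shell and the picture viewer there is one more tool, called after "Request:" as name([rows], argument=value, ...), one row to a line, values as JSON. drive_tool: Moves the arm, as the interface text tells. Its arguments: {"type":"object","properties":{"increments":{"type":"array"},"grip_force":{"type":"number"}},"required":["increments"]}

```bash
mkdir -p pics; cat > h.py <<'E'
import numpy as np, cv2
from scipy.spatial.transform import Rotation as R
from workcell import bot
def snap(name,fn=None):
    s=bot.read_state(); c=bot.read_camera(name); im=c["pixels"]
    f=240/np.tan(np.radians(c["fovy"])/2)
    if "hand_eye" in c:
        T=np.eye(4);T[:3,:3]=R.from_rotvec(s["tcp_rot"]).as_matrix();T[:3,3]=s["tool_pos"];W=T@c["hand_eye"]
    else: W=np.linalg.inv(c["camera_from_world"])
    if fn: cv2.imwrite(fn,im[:,:,::-1])
    return im,(f,c["cx"],c["cy"],W)
def ray(cal,u,v,z):
    f,cx,cy,W=cal; d=W[:3,:3]@np.array([(u-cx)/f,(v-cy)/f,1]); o=W[:3,3]
    return o+d*(z-o[2])/d[2]
def proj(cal,p):
    f,cx,cy,W=cal; q=np.linalg.inv(W)@np.append(p,1); return np.array([cx+f*q[0]/q[2],cy+f*q[1]/q[2]])
E
python3 - <<'E'
from h import *
for n in("top","scene"):
    im,c=snap(n,f"pics/{n}0.png"); np.set_printoptions(precision=3,suppress=True); print(n,c)
s=bot.read_state();print(s)
E
```

```text
top (np.float64(477.2756244198189), 322.280014282382, 243.61444809007884, array([[ 0.028, -0.997,  0.079,  0.493],
       [-1.   , -0.028,  0.003,  0.033],
       [-0.001, -0.079, -0.997,  1.268],
       [ 0.   ,  0.   ,  0.   ,  1.   ]]))
scene (np.float64(504.15352964488795), 312.88395818208613, 237.64188736715482, array([[-0.067,  0.74 , -0.669,  1.354],
       [ 0.998,  0.058, -0.035,  0.079],
       [ 0.013, -0.67 , -0.742,  0.976],
       [ 0.   ,  0.   ,  0.   ,  1.   ]]))
{'time': 0.1, 'q': array([ 1.265,  0.265,  1.605,  0.   ,  1.274, -0.037]), 'joint_vel': array([ 0.   , -0.001, -0.002,  0.002, -0.   , -0.   ]), 'joint_torque': array([  0.001, -51.671, -36.859,   0.   ,   0.006,  -0.   ]), 'tool_pos': array([0.179, 0.65 , 0.403]), 'tcp_rot': array([-0.421, -3.113,  0.003]), 'wrist_force': array([-0.452, -0.272, -0.005]), 'torque': array([ 0.012, -0.003,  0.006]), 'grip_force': 0.0, 'width': 0.9995112319413607}
```

View pics/top0.png

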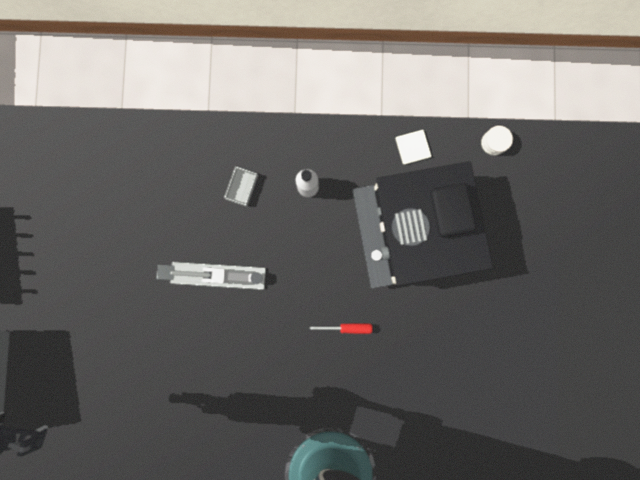

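View pics/scene0.png

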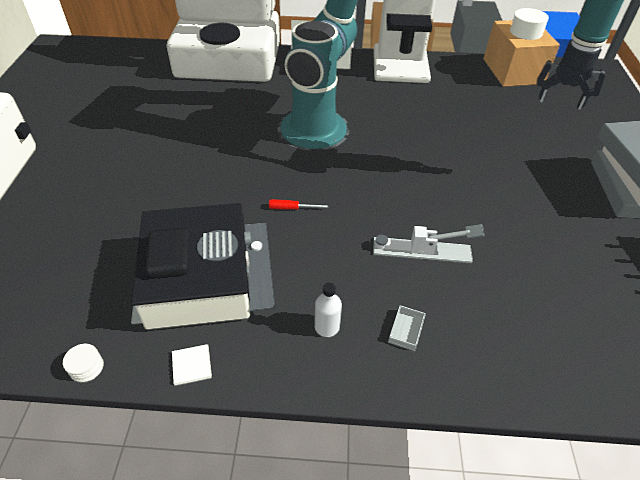

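The top view shows the jack at about (215,275) with its paddle on the left (165,272) and its saddle on the right. The boss is at (377,256) on the lip, whose front edge runs (354,188)-(371,288). The bottle is at (307,183), the tin at (241,186) and the screwdriver at (340,328). I'll measure these now.

```bash
python3 - <<'E'
from h import *
np.set_printoptions(precision=4,suppress=True)
im,c=snap("top"); hsv=cv2.cvtColor(im,cv2.COLOR_RGB2HSV); g=im.min(2)
print("px lip",im[240,368],im[275,376],"table",im[300,300],"jack",im[270,180],im[278,225],im[272,165],im[278,256])
def big(m,box):
    M=np.zeros(m.shape,np.uint8);x0,y0,x1,y1=box;M[y0:y1,x0:x1]=m[y0:y1,x0:x1]*255
    cs,_=cv2.findContours(M,0,cv2.CHAIN_APPROX_NONE);return max(cs,key=cv2.contourArea)
j=big(g>120,(150,250,280,300));r=cv2.minAreaRect(j);b=cv2.boxPoints(r)
print("jack rect",b); print([ray(c,*p,.008)[:2] for p in b])
t=big(g>200,(200,260,230,290)); m=cv2.minAreaRect(t);print("tower",m,ray(c,*m[0],.072))
bo=big(g>170,(368,246,388,268));print("boss",cv2.minEnclosingCircle(bo),cv2.minAreaRect(bo),ray(c,*cv2.minEnclosingCircle(bo)[0],.056))
l=big((g>50)&(g<150),(345,180,395,295));
lr=cv2.boxPoints(cv2.minAreaRect(l));print("lip",lr,[ray(c,*p,.048)[:2] for p in lr])
# front edge: leftmost px per row
pts=[]
for v in range(195,282):
    xs=l[l[:,0,1]==v][:,0,0]
    if len(xs): pts.append(ray(c,xs.min()-.5,v,.048)[:2])
d=cv2.fitLine(np.array(pts,np.float32),cv2.DIST_HUBER,0,.01,.01).ravel();print("edge",d)
# scene
im2,c2=snap("scene"); g2=im2.min(2)
b2=big(g2>170,(248,236,266,256));e=cv2.minEnclosingCircle(b2);print("scene boss",e,ray(c2,*e[0],.056))
t2=big(g2>150,(410,222,430,250));print("scene tower",cv2.boundingRect(t2))
cv2.imwrite("pics/z.png",np.hstack([cv2.resize(im[240:310,150:280,::-1],None,fx=3,fy=3,interpolation=2),cv2.resize(im2[215:285,360:490,::-1],None,fx=3,fy=3,interpolation=2)]))
E
```

```text
px lip [114 116 117] [117 120 120] table [75 76 76] jack [195 199 192] [122 120 121] [126 129 126] [112 115 116]
jack rect [[155.5146 282.475 ]
 [156.9809 259.8948]
 [264.398  266.87  ]
 [262.9318 289.4501]]
[array([0.4779, 0.4728]), array([0.5374, 0.4722]), array([0.5269, 0.1878]), array([0.4675, 0.1894])]
tower ((214.50389099121094, 274.9377746582031), (30.31584930419922, 20.522459030151367), 3.5763344764709473) [0.5015 0.3039 0.072 ]
boss ((376.0, 255.0), 5.385264873504639) ((376.0000305175781, 255.00003051757812), (9.899494171142578, 9.899494171142578), 45.0) [ 0.5637 -0.1007  0.056 ]
lip [[345. 180.]
 [394. 180.]
 [394. 294.]
 [345. 294.]] [array([ 0.7564, -0.0175]), array([ 0.76  , -0.1444]), array([ 0.4661, -0.1492]), array([ 0.4627, -0.0246])]
edge [ 0.9997  0.0243  0.61   -0.0198]
scene boss ((256.1499938964844, 245.0), 5.246294975280762) [ 0.5599 -0.0992  0.056 ]
scene tower (414, 226, 16, 16)
```

View pics/z.png

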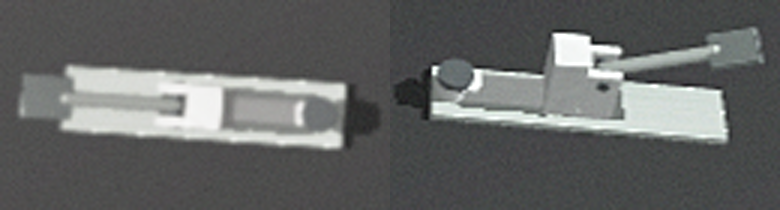

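The zoom shows the tower block near (206,103) in the left crop, the saddle on the right and the paddle on the left. Next I'll measure the lip direction properly and work out the move.

```bash
cat >> h.py <<'E'
def rel(xy,z,th,s=None):
    """shift in tool axes (mm) and turn (rad) to bring grasp point(155) to xy,z with tool y at world angle th (mod pi)"""
    s=s or bot.read_state(); M=R.from_rotvec(s["tcp_rot"]).as_matrix(); p=np.array([*xy,z])
    d=M.T@(p-s["tool_pos"]-0.155*M[:,2])*1000
    cur=np.arctan2(M[1,1],M[0,1]); a=(th-cur+np.pi/2)%np.pi-np.pi/2
    return d.round(1), round(-a,4), s["q"].round(3), M[:,2].round(4)
E
python3 - <<'E'
from h import *
np.set_printoptions(precision=4,suppress=True)
im,c=snap("top"); g=cv2.GaussianBlur(im,(3,3),0).min(2).astype(float)
pts=[]
for v in range(198,280):
    x0=int(354+(v-188)*.17); row=g[v,x0-10:x0+10]; k=np.argmax(np.diff(row)); pts.append(ray(c,x0-10+k+.5,v,.047)[:2])
pts=np.array(pts,np.float32); d=cv2.fitLine(pts,cv2.DIST_HUBER,0,.001,.01).ravel(); 
print("edge",d,"resid",np.abs((pts-d[2:])@[-d[1],d[0]]).mean())
n=np.array([d[1],-d[0]]);n*=-np.sign(n[1]);print("into",n,np.degrees(np.arctan2(n[1],n[0])), "boss dist edge",(np.array([.562,-.1])-d[2:])@n)
print(rel((.501,.2965),.15,np.arctan2(-.037,.999)), R.from_rotvec(bot.read_state()["tcp_rot"]).as_matrix())
E
```

```text
edge [ 0.9784  0.2069  0.5808 -0.0687] resid 0.0030839853
into [ 0.2069 -0.9784] -78.05976 boss dist edge 0.02673423469711969
(array([-404.3, -255.7,   99.3]), np.float64(1.3391), array([ 1.265,  0.264,  1.605, -0.   ,  1.274, -0.037]), array([-0.0003, -0.0011, -1.    ])) [[-0.9641  0.2655 -0.0003]
 [ 0.2655  0.9641 -0.0011]
 [ 0.     -0.0011 -1.    ]]
```

Request:
drive_tool([
  {"delta_pos":[-32,-21,0],"turn":0,"jaw":1},
  {"delta_pos":[-34,-21,0],"turn":0,"jaw":1},
  {"delta_pos":[-34,-21,0],"turn":0,"jaw":1},
  {"delta_pos":[-34,-21,0],"turn":0,"jaw":1},
  {"delta_pos":[-34,-21,0],"turn":0,"jaw":1},
  {"delta_pos":[-34,-21,0],"turn":0,"jaw":1},
  {"delta_pos":[-34,-21,0],"turn":0,"jaw":1},
  {"delta_pos":[-34,-21,0],"turn":0,"jaw":1},
])

```text
time: 0.92
tool_pos: [0.3958, 0.4154, 0.4048]
tcp_rot: [0.421, 3.113, 0.0]
wrist_force: [-0.3, 1.4, 0.2]
width: 0.997
grip_force: 0.0
```

Request:
drive_tool([
  {"delta_pos":[-34,-21,5],"turn":0,"jaw":1},
  {"delta_pos":[-34,-21,5],"turn":0,"jaw":1},
  {"delta_pos":[-34,-21,10],"turn":0,"jaw":1},
  {"delta_pos":[-32,-21,10],"turn":0,"jaw":1},
  {"delta_pos":[0,0,0],"turn":0.12,"jaw":1},
  {"delta_pos":[0,0,0],"turn":0.12,"jaw":1},
  {"delta_pos":[0,0,0],"turn":0.12,"jaw":1},
  {"delta_pos":[0,0,0],"turn":0.12,"jaw":1},
])

```text
time: 1.58
tool_pos: [0.5022, 0.2999, 0.3744]
tcp_rot: [-1.159, -2.919, 0.001]
wrist_force: [0.5, -0.4, -0.1]
width: 1.003
grip_force: 0.0
```

Request:
drive_tool([
  {"delta_pos":[0,0,0],"turn":0.12,"jaw":1},
  {"delta_pos":[0,0,0],"turn":0.12,"jaw":1},
  {"delta_pos":[0,0,0],"turn":0.12,"jaw":1},
  {"delta_pos":[0,0,0],"turn":0.12,"jaw":1},
  {"delta_pos":[0,0,0],"turn":0.12,"jaw":1},
  {"delta_pos":[0,0,0],"turn":0.12,"jaw":1},
  {"delta_pos":[0,0,0],"turn":0.12,"jaw":1},
  {"delta_pos":[0,0,0],"turn":0,"jaw":1},
])

```text
time: 2.25
tool_pos: [0.5018, 0.3005, 0.3746]
tcp_rot: [-2.245, -2.198, 0.0]
wrist_force: [-0.2, -0.2, 0.0]
width: 1.002
grip_force: 0.0
```

```bash
python3 - <<'E'
from h import *
im,c=snap("wrist","pics/w1.png"); print(c)
print(rel((.501,.2965),.05,np.arctan2(-.037,.999)))
print(proj(c,(.501,.2965,.072)),bot.read_state()["time"])
E
```

```text
(np.float64(364.8583931654067), 323.9882699330599, 238.98304704521414, array([[ 9.99795865e-01, -1.94244830e-02, -5.56038093e-03,
         5.02901388e-01],
       [-2.02046390e-02, -9.60771475e-01, -2.76604311e-01,
         3.71944476e-01],
       [ 3.06403242e-05,  2.76660191e-01, -9.60967813e-01,
         3.43862230e-01],
       [ 0.00000000e+00,  0.00000000e+00,  0.00000000e+00,
         1.00000000e+00]]))
(array([ -3.9,  -0.7, 169.6]), np.float64(0.0215), array([ 0.497,  0.116,  1.835, -0.   ,  1.191,  0.513]), array([-2.e-04, -1.e-04, -1.e+00]))
[323.49037463 235.50216149] 2.3
```

View pics/w1.png

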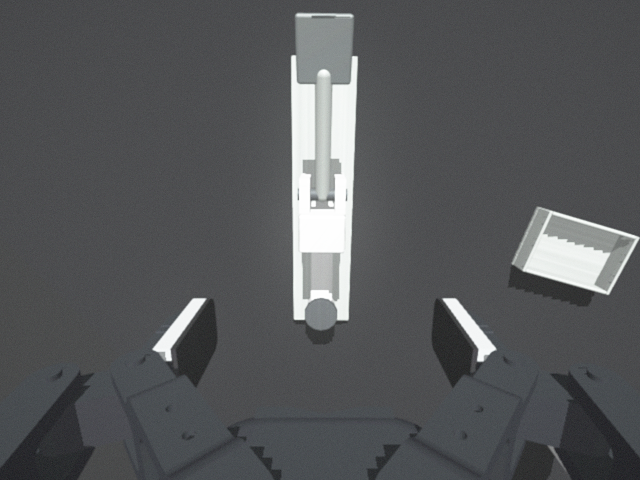

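The wrist view shows the tower top at u 300-344, v 210-250, the saddle at (321,313), the base plate at u 292-356, and the tin on the right, clear.

```bash
python3 - <<'E'
from h import *
im,c=snap("wrist"); g=im.min(2)
for n,u,v,z in(("tower",322,230,.072),("saddle",321,313,.032),("fl",294.5,320,.008),("fr",349,320,.008),("bl",292,57,.008),("br",357,57,.008)): print(n,ray(c,u,v,z).round(4))
print(bot.read_state()["tool_pos"])
E
```

```text
tower [0.4999 0.3009 0.072 ]
saddle [0.4973 0.2095 0.032 ]
fl [0.4696 0.1894 0.008 ]
fr [0.5254 0.1886 0.008 ]
bl [0.4767 0.4343 0.008 ]
br [0.5311 0.4335 0.008 ]
[0.50176827 0.30050919 0.37460945]
```

Request:
drive_tool([
  {"delta_pos":[-2.5,-1.8,20],"turn":0.01,"jaw":1},
  {"delta_pos":[0,0,35],"turn":0,"jaw":1},
  {"delta_pos":[0,0,35],"turn":0,"jaw":1},
  {"delta_pos":[0,0,35],"turn":0,"jaw":1},
  {"delta_pos":[0,0,28],"turn":0,"jaw":1},
  {"delta_pos":[0,0,18],"turn":0,"jaw":1},
  {"delta_pos":[0,0,0],"turn":0,"jaw":1},
  {"delta_pos":[0,0,0],"turn":0,"jaw":-0.5},
], grip_force=80)

```text
time: 3.02
tool_pos: [0.4995, 0.2977, 0.2026]
tcp_rot: [-2.25, -2.192, 0.005]
wrist_force: [-0.6, -0.3, 0.2]
width: 0.88
grip_force: 0.0
```

Request:
drive_tool([
  {"delta_pos":[0,0,0],"turn":0,"jaw":-1},
  {"delta_pos":[0,0,0],"turn":0,"jaw":-1},
  {"delta_pos":[0,0,0],"turn":0,"jaw":-1},
  {"delta_pos":[0,0,0],"turn":0,"jaw":-1},
  {"delta_pos":[0,0,0],"turn":0,"jaw":-1},
  {"delta_pos":[0,0,0],"turn":0,"jaw":-1},
  {"delta_pos":[0,0,0],"turn":0,"jaw":-1},
])

```text
time: 3.6
tool_pos: [0.5007, 0.2987, 0.2061]
tcp_rot: [2.252, 2.19, 0.005]
wrist_force: [-1.6, 0.2, 5.0]
width: 0.41
grip_force: 83.2
```

```bash
python3 - <<'E'
from h import *
np.set_printoptions(precision=4,suppress=True)
im,c=snap("top"); g=cv2.GaussianBlur(im,(0,0),1).astype(float).mean(2)
def fit(P):
    P=np.array(P,np.float32)
    for _ in range(4):
        d=cv2.fitLine(P,cv2.DIST_L1,0,.001,.001).ravel(); r=np.abs((P-d[2:])@[-d[1],d[0]]); P=P[r<max(.0015,2*np.median(r))] if len(P)>15 else P
    n=np.array([d[1],-d[0]])*(-1 if -d[0]>0 else 1)
    return n,np.degrees(np.arctan2(n[1],n[0])).round(2),d[2:],len(P),r.mean().round(5)
for v in(205,230,270): print(v,g[v,340:400:2].round(0))
F=[];B=[]
for v in range(200,284):
    x0=int(354+(v-188)*.17)
    xs=np.arange(x0-8,x0+8); k=np.argmax(g[v,xs]>95)
    if k>0:
        a,b=g[v,xs[k]-1],g[v,xs[k]]; F.append(ray(c,xs[k]-1+(95-a)/(b-a),v,.047)[:2])
    xs=np.arange(x0+10,x0+45); w=np.where((g[v,xs[:-1]]>60)&(g[v,xs[1:]]<=60))[0]
    if len(w): k=w[0];a,b=g[v,xs[k]],g[v,xs[k]+1];B.append(ray(c,xs[k]+(a-60)/(a-b),v,.124)[:2])
f=fit(F);print("front",f);print("top edge",fit(B))
p=np.array([.562,-.1]);print("boss from edge",(p-f[2])@f[0])
m=(g>165);m[:246]=0;m[268:]=0;m[:,:366]=0;m[:,389:]=0
ys,xs=np.nonzero(m);w=g[ys,xs]-120;uv=((xs*w).sum()/w.sum(),(ys*w).sum()/w.sum());print("boss uv",uv,len(xs),ray(c,*uv,.054))
E
```

```text
205 [ 78.  79.  78.  78.  78.  78.  79.  85. 107. 115. 116. 117. 116. 115.
 116. 116. 116. 116. 100.  65.  57.  59.  60.  61.  60.  60.  60.  60.
  59.  58.]
230 [ 77.  76.  76.  76.  77.  76.  76.  77.  76.  80.  96. 114. 116. 115.
 117. 116. 115. 115. 114. 116. 160. 207. 155.  73.  62.  65.  90. 110.
 121. 171.]
270 [62. 67. 68. 67. 67. 68. 68. 68. 70. 72. 72. 71. 68. 68. 72. 74. 75. 76.
 76. 76. 74. 75. 75. 75. 68. 52. 53. 61. 62. 62.]
front (array([ 0.2066, -0.9784], dtype=float32), np.float32(-78.08), array([ 0.6102, -0.0622], dtype=float32), 62, np.float32(0.00023))
top edge (array([ 0.2024, -0.9793], dtype=float32), np.float32(-78.32), array([ 0.6151, -0.1098], dtype=float32), 25, np.float32(0.00021))
boss from edge 0.027041545347382113
boss uv (np.float64(375.9720656259034), np.float64(254.78241543798785)) 96 [ 0.5643 -0.1008  0.054 ]
```

Request:
drive_tool([
  {"delta_pos":[0,0,-5],"turn":0,"jaw":-1},
  {"delta_pos":[0,0,-10],"turn":0,"jaw":-1},
  {"delta_pos":[0,0,-10],"turn":0,"jaw":-1},
  {"delta_pos":[0,0,-5],"turn":0,"jaw":-1},
  {"delta_pos":[0,0,0],"turn":0,"jaw":-1},
])

```text
time: 4.07
tool_pos: [0.5007, 0.2984, 0.2356]
tcp_rot: [2.252, 2.189, 0.005]
wrist_force: [1.0, -0.4, -6.7]
width: 0.409
grip_force: 81.5
```

```bash
python3 - <<'E'
from h import *
print(rel((.5286,.0616),bot.read_state()["tool_pos"][2]-.155,.2068)); print(R.from_rotvec(bot.read_state()["tcp_rot"]).as_matrix().round(4))
E
```

```text
(array([-236.2,   34.1,   -0.3]), np.float64(-0.2348), array([ 0.495,  0.251,  1.956, -0.   ,  0.931,  0.523]), array([ 0.0029,  0.0015, -1.    ]))
[[ 0.028   0.9996  0.0029]
 [ 0.9996 -0.028   0.0015]
 [ 0.0016  0.0029 -1.    ]]
```

Request:
drive_tool([
  {"delta_pos":[-15,2,0],"turn":0,"jaw":-1},
  {"delta_pos":[-32,5,0],"turn":0,"jaw":-1},
  {"delta_pos":[-36,5,0],"turn":0,"jaw":-1},
  {"delta_pos":[-36,5,0],"turn":0,"jaw":-1},
  {"delta_pos":[-36,5,0],"turn":0,"jaw":-1},
  {"delta_pos":[-36,5,0],"turn":0,"jaw":-1},
  {"delta_pos":[-30,5,0],"turn":0,"jaw":-1},
  {"delta_pos":[-15,2,0],"turn":0,"jaw":-1},
])

```text
time: 4.73
tool_pos: [0.5271, 0.0575, 0.2333]
tcp_rot: [2.254, 2.187, -0.003]
wrist_force: [0.5, 0.1, -7.4]
width: 0.41
grip_force: 81.5
```

Request:
drive_tool([
  {"delta_pos":[0,0,0],"turn":-0.06,"jaw":-1},
  {"delta_pos":[0,0,0],"turn":-0.06,"jaw":-1},
  {"delta_pos":[0,0,0],"turn":-0.06,"jaw":-1},
  {"delta_pos":[0,0,0],"turn":-0.055,"jaw":-1},
  {"delta_pos":[0,0,0],"turn":0,"jaw":-1},
  {"delta_pos":[0,0,0],"turn":0,"jaw":-1},
])

```text
time: 5.23
tool_pos: [0.527, 0.0608, 0.2333]
tcp_rot: [-1.982, -2.437, 0.001]
wrist_force: [0.1, -0.3, -7.7]
width: 0.413
grip_force: 81.5
```

```bash
python3 - <<'E'
from h import *
s=bot.read_state();print(s["tool_pos"],s["wrist_force"])
print(rel((.5286,.0616),.0511,.2068)); print("final",rel((.544,-.012),.0511,.2068))
im,c=snap("top"); im2,c2=snap("scene","pics/s2.png")
cv2.imwrite("pics/m2.png",np.hstack([cv2.resize(im[205:325,250:410,::-1],(480,360),interpolation=2),cv2.resize(im2[200:300,230:336,::-1],(320,302),interpolation=2)[:360] if 0 else cv2.resize(im2[200:310,220:318,::-1],(320,360),interpolation=2)]))
E
```

```text
[0.52699321 0.06081739 0.23332582] [ 0.07085163 -0.29551325 -7.6553005 ]
(array([ 0.4,  1.9, 27.2]), np.float64(-0.0016), array([ 0.068,  0.165,  2.067, -0.   ,  0.909, -0.137]), array([-7.e-04, -2.e-04, -1.e+00]))
final (array([-74.8,   2. ,  27.2]), np.float64(-0.0016), array([ 0.068,  0.165,  2.067, -0.   ,  0.909, -0.137]), array([-7.e-04, -2.e-04, -1.e+00]))
```

View pics/m2.png

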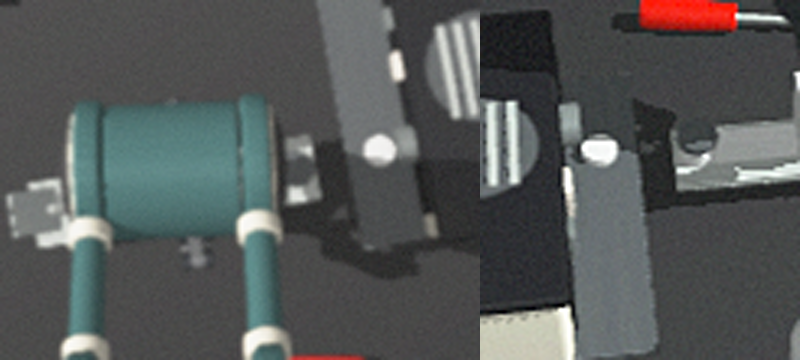

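The crops show the boss as a bright disc, at (378,150) in the top crop and (600,150) in the scene crop. The saddle disc, at (697,137) in the scene crop, is in line with it ahead of the lip. I'll lower the jack and check it.

Request:
drive_tool([
  {"delta_pos":[0,2,8],"turn":-0.002,"jaw":-1},
  {"delta_pos":[0,0,8],"turn":0,"jaw":-1},
  {"delta_pos":[0,0,6],"turn":0,"jaw":-1},
  {"delta_pos":[0,0,3],"turn":0,"jaw":-1},
  {"delta_pos":[0,0,1.5],"turn":0,"jaw":-1},
  {"delta_pos":[0,0,0],"turn":0,"jaw":-1},
])

```text
time: 5.83
tool_pos: [0.529, 0.0616, 0.2066]
tcp_rot: [-1.977, -2.44, 0.002]
wrist_force: [0.5, -0.7, -6.9]
width: 0.414
grip_force: 81.7
```

```bash
python3 - <<'E'
from h import *
s=bot.read_state();print(s["tool_pos"],s["wrist_force"])
im,c=snap("scene")
im2=cv2.imread("pics/s2.png")
print("saddle before",ray(c,286.5,241.9,.059),"pred",np.array([.527,.0608])+.0903*np.array([.207,-.978]))
print("boss",ray(c,256.7,245.8,.056))
g=im.min(2); 
cv2.imwrite("pics/s3.png",cv2.resize(im[200:310,220:360,::-1],(700,550),interpolation=2))
print("final",rel((.544,-.012),.0511,.2068,s))
E
```

```text
[0.52896071 0.06161066 0.20659053] [ 0.52623564 -0.65874352 -6.87828516]
saddle before [ 0.54681008 -0.02669774  0.059     ] pred [ 0.5456921 -0.0275134]
boss [ 0.5623597  -0.09752491  0.056     ]
final (array([-75.2,  -0.3,   0.5]), np.float64(0.0022), array([ 0.069,  0.207,  2.078,  0.   ,  0.858, -0.14 ]), array([-1.5e-03, -1.0e-04, -1.0e+00]))
```

View pics/s3.png

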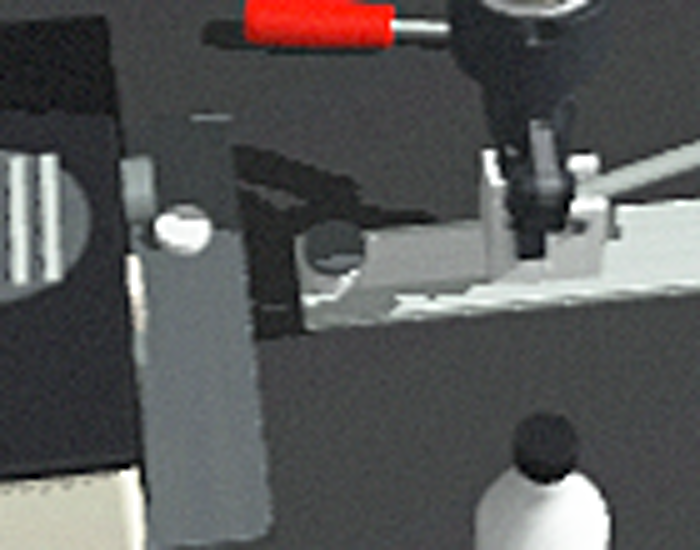

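The scene crop shows the jack just above the worktop, with the saddle at (335,245) lined up with the boss at (182,230). I'll slide it in.

Request:
drive_tool([
  {"delta_pos":[-6,0,0],"turn":0.002,"jaw":-1},
  {"delta_pos":[-12,0,0],"turn":0,"jaw":-1},
  {"delta_pos":[-12,0,0],"turn":0,"jaw":-1},
  {"delta_pos":[-12,0,0],"turn":0,"jaw":-1},
  {"delta_pos":[-12,0,0],"turn":0,"jaw":-1},
  {"delta_pos":[-12,0,0],"turn":0,"jaw":-1},
  {"delta_pos":[-8,0,0],"turn":0,"jaw":-1},
  {"delta_pos":[0,0,0],"turn":0,"jaw":-1},
])

```text
time: 6.55
tool_pos: [0.5451, -0.0129, 0.2074]
tcp_rot: [1.982, 2.436, 0.0]
wrist_force: [-0.7, -0.8, -6.6]
width: 0.413
grip_force: 81.5
```

Request:
drive_tool([
  {"delta_pos":[0,0,0.5],"turn":0,"jaw":-1},
  {"delta_pos":[0,0,0.5],"turn":0,"jaw":-1},
  {"delta_pos":[0,0,0],"turn":0,"jaw":-1},
  {"delta_pos":[0,0,0],"turn":0,"jaw":-1},
])

```text
time: 6.88
tool_pos: [0.5445, -0.0104, 0.2063]
tcp_rot: [1.979, 2.44, 0.0]
wrist_force: [-0.5, 0.0, -6.4]
width: 0.413
grip_force: 81.8
```

```bash
python3 - <<'E'
from h import *
s=bot.read_state();print(s["tool_pos"],s["wrist_force"],s["torque"])
print("final",rel((.544,-.011),.0511,.2068,s))
im,c=snap("scene");im2,c2=snap("top")
cv2.imwrite("pics/s4.png",np.hstack([cv2.resize(im[200:310,220:320,::-1],(400,440),interpolation=2),cv2.resize(im2[200:310,300:400,::-1],(400,440),interpolation=2)]))
E
```

```text
[ 0.54454076 -0.01035943  0.20626619] [-0.52886511  0.03178593 -6.38107461] [-0.046004   -0.06550179 -0.0082586 ]
final (array([-0.5, -0.7,  0.2]), np.float64(0.0008), array([-0.065,  0.228,  2.053,  0.   ,  0.861, -0.273]), array([ 1.e-04,  1.e-04, -1.e+00]))
```

View pics/s4.png

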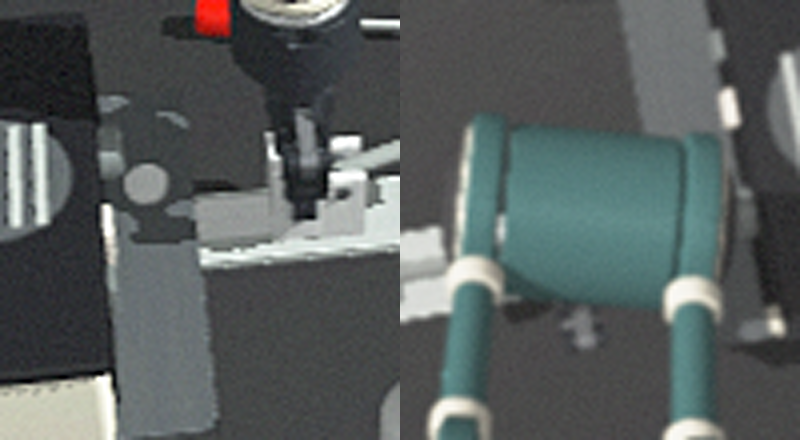

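The saddle is under the lip, and the boss is at (147,184) in the scene crop. I'll set the jack down and release it.

Request:
drive_tool([
  {"delta_pos":[-1,-0.5,0.7],"turn":0,"jaw":-1},
  {"delta_pos":[0,0,0.7],"turn":0,"jaw":-1},
  {"delta_pos":[0,0,0.5],"turn":0,"jaw":-1},
  {"delta_pos":[0,0,0],"turn":0,"jaw":-1},
  {"delta_pos":[0,0,0],"turn":0,"jaw":-1},
])

```text
time: 7.4
tool_pos: [0.5446, -0.011, 0.2061]
tcp_rot: [-1.98, -2.439, -0.002]
wrist_force: [-6.3, 4.0, 5.8]
width: 0.41
grip_force: 83.3
```

Request:
drive_tool([
  {"delta_pos":[0,0,0],"turn":0,"jaw":0.2},
  {"delta_pos":[0,0,0],"turn":0,"jaw":0.4},
  {"delta_pos":[0,0,0],"turn":0,"jaw":0.4},
  {"delta_pos":[0,0,-8],"turn":0,"jaw":0.4},
  {"delta_pos":[0,0,-25],"turn":0,"jaw":0.4},
  {"delta_pos":[0,0,-35],"turn":0,"jaw":0.4},
  {"delta_pos":[0,0,-35],"turn":0,"jaw":0.4},
  {"delta_pos":[0,0,-20],"turn":0,"jaw":0.4},
])

```text
time: 8.07
tool_pos: [0.5455, -0.0121, 0.3321]
tcp_rot: [1.977, 2.435, 0.005]
wrist_force: [0.5, -0.3, -0.1]
width: 0.7
grip_force: 0.0
```

Request:
drive_tool([
  {"delta_pos":[20,0,0],"turn":0,"jaw":-1},
  {"delta_pos":[35,0,0],"turn":0,"jaw":-1},
  {"delta_pos":[35,0,0],"turn":0,"jaw":-1},
  {"delta_pos":[20,0,0],"turn":0,"jaw":-1},
  {"delta_pos":[16,0,0],"turn":0,"jaw":-1},
  {"delta_pos":[0,0,0],"turn":0,"jaw":-1},
  {"delta_pos":[0,0,0],"turn":0,"jaw":-1},
])

```text
time: 8.65
tool_pos: [0.5184, 0.1119, 0.3279]
tcp_rot: [1.977, 2.44, 0.001]
wrist_force: [0.3, -1.2, 0.5]
width: -0.0
grip_force: 0.0
```

```bash
python3 - <<'E'
from h import *
s=bot.read_state();print(s["time"],s["tool_pos"],s["wrist_force"],s["width"])
T=np.array([.5446,-.0110]);n=np.array([.2055,-.9787])
pp=T-n*(.028+.101); print("pad",pp,rel(pp,s["tool_pos"][2]-.155,.2068,s))
im,c=snap("wrist","pics/w5.png")
for q,z in((T,.072),(T+.0903*n,.032),(T-n*.126,.09)): print(proj(c,(*q,z)))
E
```

```text
8.65 [0.51835681 0.11193235 0.32793588] [ 0.3072683  -1.23235241  0.49642712] -0.00011330362448380878
pad [0.5180905 0.1152523] (array([ 3.4,  0.3, -0. ]), np.float64(0.0022), array([ 1.660e-01,  5.300e-02,  1.994e+00, -1.000e-03,  1.094e+00,
       -4.300e-02]), array([ 1.e-03, -3.e-04, -1.e+00]))
[323.71254859 410.10146062]
[323.4452595  460.19768305]
[324.26001406 257.36277335]
```

View pics/w5.png

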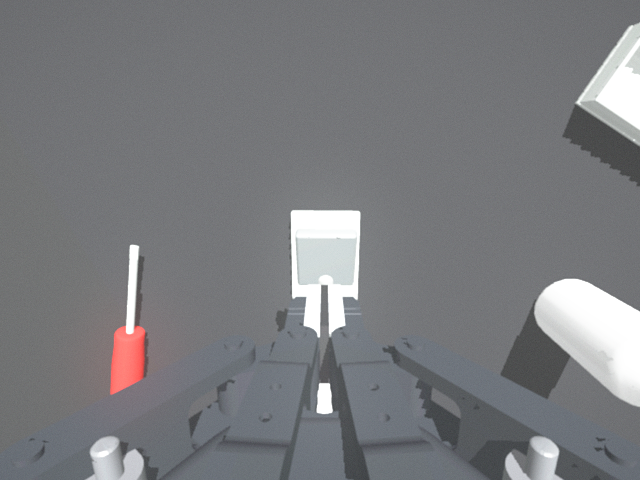

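The wrist view shows the paddle at u 297-356, v 230-287, 2 px from where it was predicted, so the jack has stayed put. Now the first press.

Request:
drive_tool([
  {"delta_pos":[0,0,15],"turn":0,"jaw":-1},
  {"delta_pos":[0,0,25],"turn":0,"jaw":-1},
  {"delta_pos":[0,0,15],"turn":0,"jaw":-1},
  {"delta_pos":[0,0,8],"turn":0,"jaw":-1},
  {"delta_pos":[0.5,0,6],"turn":0,"jaw":-1},
  {"delta_pos":[0.8,0,6],"turn":0,"jaw":-1},
  {"delta_pos":[0.8,0,6],"turn":0,"jaw":-1},
  {"delta_pos":[0,0,0],"turn":0,"jaw":-1},
])

```text
time: 9.37
tool_pos: [0.5184, 0.1133, 0.2471]
tcp_rot: [1.98, 2.438, 0.0]
wrist_force: [-5.0, -1.6, 9.8]
width: 0.003
grip_force: 5.0
```

Request:
drive_tool([
  {"delta_pos":[0.8,0,6],"turn":0,"jaw":-1},
  {"delta_pos":[0.8,0,6],"turn":0,"jaw":-1},
  {"delta_pos":[0.8,0,6],"turn":0,"jaw":-1},
  {"delta_pos":[0.5,0,6],"turn":0,"jaw":-1},
  {"delta_pos":[0,0,4],"turn":0,"jaw":-1},
  {"delta_pos":[0,0,0],"turn":0,"jaw":-1},
])

```text
time: 9.87
tool_pos: [0.5181, 0.116, 0.22]
tcp_rot: [1.979, 2.438, 0.0]
wrist_force: [-5.2, -3.1, 11.8]
width: 0.003
grip_force: 6.3
```

Request:
drive_tool([
  {"delta_pos":[0,0,4],"turn":0,"jaw":-1},
  {"delta_pos":[0,0,4],"turn":0,"jaw":-1},
  {"delta_pos":[0,0,3],"turn":0,"jaw":-1},
  {"delta_pos":[0,0,0],"turn":0,"jaw":-1},
])

```text
time: 10.2
tool_pos: [0.5186, 0.1157, 0.2118]
tcp_rot: [1.978, 2.438, -0.001]
wrist_force: [-12.2, -4.6, 30.6]
width: 0.002
grip_force: 14.7
```

```bash
cat >> h.py <<'E'
def boss():
    im,c=snap("scene"); g=im[200:310,220:320].min(2)
    return im,c
E
python3 - <<'E'
from h import *
im,c=snap("scene")
p=np.array([.562,-.0995])
print("boss px down/up pred",proj(c,(*p,.056)),proj(c,(*p,.071)),bot.read_state()["wrist_force"])
cv2.imwrite("pics/s6.png",cv2.resize(im[200:310,210:370,::-1],(800,550),interpolation=2))
E
```

```text
boss px down/up pred [255.90929152 245.64007697] [255.46690743 241.52031962] [-11.95726745  -6.00118169  29.27295864]
```

View pics/s6.png

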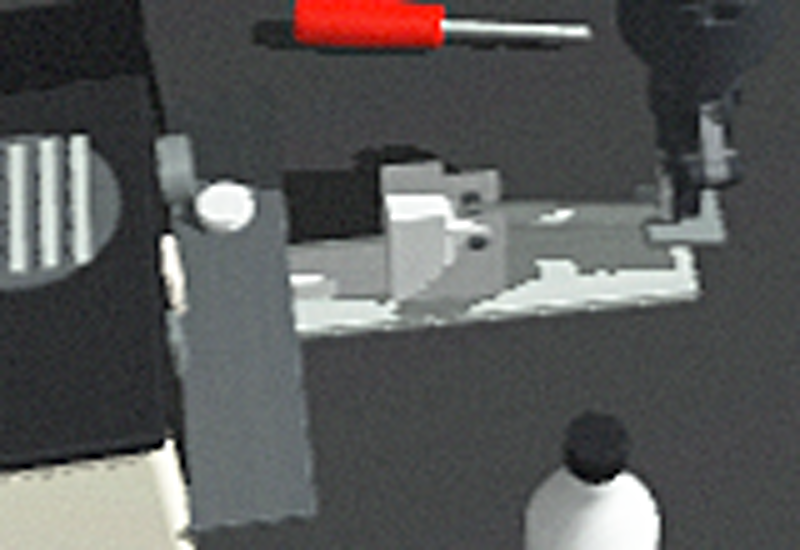

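The boss is now at (255.4,241.4), which matches the raised prediction, so the warmer's front is up and the handle is on its stop. I'll let it come up now.

Request:
drive_tool([
  {"delta_pos":[0,0,0],"turn":0,"jaw":-1},
  {"delta_pos":[0,0,-6],"turn":0,"jaw":-1},
  {"delta_pos":[-0.8,0,-8],"turn":0,"jaw":-1},
  {"delta_pos":[-0.8,0,-8],"turn":0,"jaw":-1},
  {"delta_pos":[-0.8,0,-8],"turn":0,"jaw":-1},
  {"delta_pos":[-0.8,0,-8],"turn":0,"jaw":-1},
  {"delta_pos":[-0.8,0,-8],"turn":0,"jaw":-1},
  {"delta_pos":[-1,0,-8],"turn":0,"jaw":-1},
])

```text
time: 10.92
tool_pos: [0.5191, 0.1112, 0.2629]
tcp_rot: [1.979, 2.437, 0.003]
wrist_force: [0.3, -0.7, 0.0]
width: 0.003
grip_force: 0.3
```

Request:
drive_tool([
  {"delta_pos":[0,0,-8],"turn":0,"jaw":-1},
  {"delta_pos":[0,0,-10],"turn":0,"jaw":-1},
  {"delta_pos":[0,0,-15],"turn":0,"jaw":-1},
  {"delta_pos":[0,0,-15],"turn":0,"jaw":-1},
  {"delta_pos":[0,0,-12],"turn":0,"jaw":-1},
  {"delta_pos":[0,0,0],"turn":0,"jaw":-1},
  {"delta_pos":[0,0,0],"turn":0,"jaw":-1},
  {"delta_pos":[0,0,0],"turn":0,"jaw":-1},
])

```text
time: 11.58
tool_pos: [0.518, 0.1114, 0.3206]
tcp_rot: [-1.98, -2.439, 0.001]
wrist_force: [-0.3, -0.9, -1.0]
width: 0.002
grip_force: 0.0
```

```bash
python3 - <<'E'
from h import *
s=bot.read_state();print(s["tool_pos"],s["wrist_force"])
im,c=snap("wrist"); cs,cc=snap("scene")
T=np.array([.5446,-.0110]);n=np.array([.2055,-.9787])
print("paddle pred up",proj(c,(*(T-n*.126),.089)),"down",proj(c,(*(T-n*.132),.037)))
print("tool shift to 126 behind",rel(T-n*.126,s["tool_pos"][2]-.155,.2068,s)[:2])
a=cv2.resize(im[180:330,240:400,::-1],(400,375),interpolation=2);b=cv2.resize(cs[200:310,240:360,::-1],(400,375),interpolation=2)
cv2.imwrite("pics/m7.png",np.hstack([a,b]))
E
```

```text
[0.51803729 0.11139807 0.32064523] [-0.30384326 -0.91628107 -0.95901918]
paddle pred up [325.7543394  260.35856537] down [325.49148831 228.23924095]
tool shift to 126 behind (array([ 0.7,  1. , -0. ]), np.float64(0.0002))
```

View pics/m7.png

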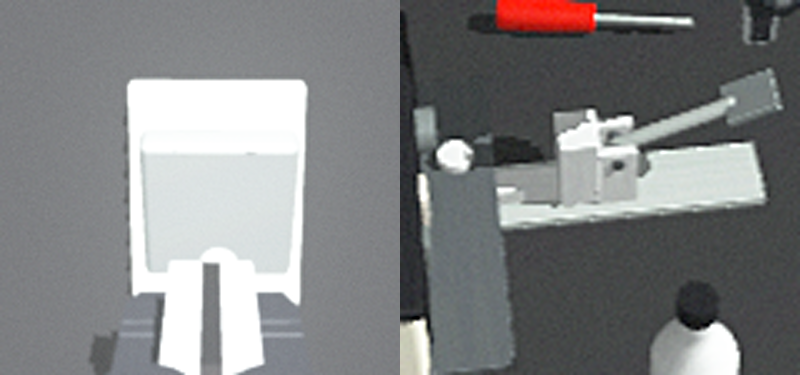

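The handle is fully up, with the paddle at about (328,261) in the wrist view. The boss is back down at (256.5,245.8). Now the second press.

Request:
drive_tool([
  {"delta_pos":[0.5,0.5,15],"turn":0,"jaw":-1},
  {"delta_pos":[0,0,20],"turn":0,"jaw":-1},
  {"delta_pos":[0,0,13],"turn":0,"jaw":-1},
  {"delta_pos":[0,0,7],"turn":0,"jaw":-1},
  {"delta_pos":[0.5,0,6],"turn":0,"jaw":-1},
  {"delta_pos":[0.8,0,6],"turn":0,"jaw":-1},
  {"delta_pos":[0.8,0,6],"turn":0,"jaw":-1},
  {"delta_pos":[0.8,0,6],"turn":0,"jaw":-1},
])

```text
time: 12.35
tool_pos: [0.5183, 0.1153, 0.2434]
tcp_rot: [-1.98, -2.438, -0.001]
wrist_force: [-5.6, 2.0, 11.2]
width: 0.001
grip_force: 5.4
```

Request:
drive_tool([
  {"delta_pos":[0.8,0,6],"turn":0,"jaw":-1},
  {"delta_pos":[0.8,0,6],"turn":0,"jaw":-1},
  {"delta_pos":[0.5,0,6],"turn":0,"jaw":-1},
  {"delta_pos":[0,0,5],"turn":0,"jaw":-1},
  {"delta_pos":[0,0,4],"turn":0,"jaw":-1},
  {"delta_pos":[0,0,4],"turn":0,"jaw":-1},
  {"delta_pos":[0,0,0],"turn":0,"jaw":-1},
  {"delta_pos":[0,0,0],"turn":0,"jaw":-1},
])

```text
time: 13.02
tool_pos: [0.518, 0.117, 0.2132]
tcp_rot: [1.98, 2.439, -0.001]
wrist_force: [-5.5, -1.2, 13.6]
width: -0.003
grip_force: 6.6
```

Request:
drive_tool([
  {"delta_pos":[0,0,1.5],"turn":0,"jaw":-1},
  {"delta_pos":[0,0,1.5],"turn":0,"jaw":-1},
  {"delta_pos":[0,0,0],"turn":0,"jaw":-1},
  {"delta_pos":[0,0,0],"turn":0,"jaw":-1},
  {"delta_pos":[0,0,0],"turn":0,"jaw":-1},
  {"delta_pos":[0,0,0],"turn":0,"jaw":-1},
])

```text
time: 13.52
tool_pos: [0.5181, 0.1169, 0.212]
tcp_rot: [1.98, 2.439, -0.001]
wrist_force: [-11.9, -2.5, 26.1]
width: 0.003
grip_force: 12.6
```

```bash
python3 - <<'E'
from h import *
s=bot.read_state();print(s["tool_pos"],s["wrist_force"])
im,c=snap("scene"); g=im.min(2)[230:256,246:268]
ys,xs=np.nonzero(g>170);print("boss",xs.mean()+246,ys.mean()+230,len(xs))
E
```

```text
[0.51814886 0.11691706 0.21198997] [-11.9131478   -2.50947841  26.13833115]
boss 254.7058823529412 240.75294117647059 85
```

The handle is on its stop at 26 N and the boss is raised (v = 240.8). Handing in.

```bash
python3 -c "
from workcell import bot
print(bot.finish_job())"
```

```text
the job is handed in; nothing more can be done
None
```

The jack's saddle is under the lift pad; the handle was pumped fully down once, came all the way up, and was handed in held fully down again (26 N) with the warmer's front raised, at about 13.6 s of the 61 s, with the bottle, tin and screwdriver not touched.

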